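# Swing the tube block round the post into its bay

## Robot

A 7-joint arm with a two-finger parallel gripper is mounted at the origin on the work surface. World frame = base frame: x ahead of the robot, y to its left, z up, the work surface at z = 0. Lengths are in mm, angles in rad, forces in N, time in s.
With the tool pointing down it reaches from about 400 to 875 mm from the base axis. Payload 19.3 kg.
Tool frame: the origin (TCP) lies at the very end of the fingers, on their centre line; the grasp point (between the pads) lies 19 mm behind it (env.tcp_to_grasp is the distance from the TCP to the grasp point, in mm); x points along the fingers, z is the direction in which the jaws open and shut, and the axes are right-handed (so a half turn about x gives the same grasp; the last joint's range is limited). The gripper opens to 85 mm and grips with 20 to 120 N. Pads are 22 mm wide; open, the fingers measure 114 mm over their backs; the gripper's body (76 mm by 85 mm) begins 54 mm behind the grasp point. The pads swing forward as they close: fully open they stand 13 mm farther back than shut.
Start: joints at [-1.379, 0.521, -0.036, 1.599, 0.021, 1.021, -0.113], TCP at [161.782, 603.69, 231.291] pointing down, gripper open.
Joint ranges: [-2.91, 2.91], [-0.3, 2.13], [-1.5, 1.42], [0.17, 2.43], [-1.26, 4.41], [0.16, 1.93], [-2.52, 2.52]. Speed limits (rad/s): [1.89, 1.89, 2.39, 2.39, 3.01, 3.01, 3.01].

## Interface

Orientations are given as a unit quaternion [x, y, z, w].
In Python, from plant import env, eyes gives the robot as it stands.
- The arm moves only by the tool jog_arm, never from a script. Its argument "moves" is a list that holds one entry, the list of rows, each a list of 7 numbers: the turn, a rotation vector about the tool's x, y, z in degrees, then the shift along the tool's x, y, z in mm, then the finger opening in mm, from 0 to 85.4. A call has exactly 8 rows; each row shifts and turns the commanded pose from where the row before left it, along the tool's axes as they then stand; what a row does not reach is not made up. A row lasts 1/12 s, in which the tool goes at most 41.7 mm and 7.16 degrees, less where a joint would pass 70% of its speed; a pose out of reach is approached as far as the arm can. A call is refused whole if a number of a shift passes 41.7 or a number of a turn 7.16, either way. A call with a gripper value outside its range is refused whole. The fingers move at their own pace and stop on an object; "force" is the grip in N (left out, the last holds). Time passes only in rows, so rows that do not move let the fingers close, or fill a call up. It gives the time, the measured TCP pose, the force and the opening at its end, in the units of the state.
- env.get_state(): the state, without advancing time (a new reading comes with each control period).
- eyes.capture(name): name is "scene" or "top" or "wrist"; returns a dict with "color" (400x640x3 uint8, red, green, blue), "K" (3x3 intrinsics, pixels), "k1" (the pictures are not rectified: a ray, as slopes to the right and down, at radius r is drawn at 1 + k1 r^2 times it, then the intrinsics apply), "world_to_cam" (4x4, takes a point from world to camera coordinates). Camera axes: x right, y down, z forward; pixel columns grow to the right and rows downward; lengths in mm; the calibration is good to about 2 mm. A picture is of the moment at which its call begins. There is no depth.
- env.sign_off(): hands the job in, once; it reports no verdict.
The state is a dict: "time": time; "joints": joint angles; "qd": joint speeds; "joint_torque": joint torques, N m; "tool_pos": TCP position; "eef_rot": TCP orientation; "wrist_force": force on the tool from outside, world axes, zero at the start; "torque": the same for the moment, N m; "gripper_width": finger opening in mm.
Only numpy, scipy, OpenCV 4.12 (cv2) and the standard library are available. Lean on these libraries where they do the work, as an engineer would, in place of code of your own. Each camera call takes 0.05 s, during which the arm holds its last target.

## Task

Push the long aluminium tube block with the fingertips, at one end and then the other, to angle it past the steel post and into the three-sided bay of the low white warmer. It must finish inside the bay with one long side flat against the warmer's front, and you then let go of it. Only push it along the bench, never grip, lift or tip it, and leave the other things on the bench where they are.

Things in the scene. Friction and masses are not known exactly. Their poses are not given: they have to be found in the camera images.
- block: The tube block: solid aluminium bar 170 long, 24 wide, 30 mm high, with a row of seven wells 14 mm across in its flat top, four dark and three closed by flush white plugs. Loose, about 0.35 kg, slides flat on the bench. Origin: centre of its underside; x along its length (either end may lead, both ways round are the same), z up.
- bay: Fixed low white warmer, 100 deep, 222 wide, 45 mm high; its flat front is the bay's back. Two grey cheeks, 6 thick, 30 high, 210 mm apart inside, stand 45 mm out from it to the robot, then flare out 17 mm over 20 mm. Open to the robot, no floor: the block slides in on the bench. Origin: on the bench, middle of the front face; x into the warmer away from the robot (bay at -x), y left, z up.
- post: Upright steel rod socket fixed to the bench, 20 mm across, 50 mm high, 90 to 105 mm in front of the warmer's front face and 65 to 75 mm left or right of its middle (side varies). On the other side a matching hole is closed by a flush steel disc, 35 mm across, no obstacle. Origin: centre of its foot, z up.
- bottle: White plastic bottle, 60 mm across, 150 mm high, a bystander. Origin: centre of its underside.
- vial_a: White vial, 26 mm across, 55 mm high, standing to the left of the bay, a bystander. Origin: centre of its underside.
- vial_b: Amber vial, 26 mm across, 55 mm high, standing to the right of the bay, a bystander. Origin: centre of its underside.
- timer: Black round timer lying flat, 64 mm across, 18 mm high, a bystander. Origin: centre of its underside.
- pipette: Grey and white pipette lying flat, 240 mm long, 22 mm high, a bystander. Origin: underside, at the middle of its grey 120 mm body; x along it.
- tipbox: Grey box of tips with a clear cover, 122 by 87 by 63 mm, a bystander. Origin: centre of its underside.
- marker: Grey marker pen lying flat, 138 mm long, 12 mm high, a bystander. Origin: underside, at the middle of its 100 mm barrel; x along it.

How it is judged (in metres and radians):
At the end, for the whole second after the job is handed in: The block lies flat on the bench between the bay's two cheeks, its middle within 22 mm of the bay's middle, its long side against the warmer's front (its centre no more than 6 mm short of touching, its length parallel to the front within 0.05 rad), at rest and let go (x of block in the frame of bay above -0.018 m and y of block in the frame of bay between -0.022 and 0.022 m and angle between the x axis of block and the y axis of bay, either way round below 0.05 rad and height (world z) of block below 0.004 m and angle between block's own z axis and vertical below 0.05 rad and linear speed of block below 0.01 m/s and contact force between the fingers and block below 0.1 N).
It fails at once if The block was lifted (its centre more than 8 mm off the bench) or tipped by more than 0.2 rad (height (world z) of block above 0.008 m or angle between block's own z axis and vertical above 0.2 rad).
It fails at once if The block was gripped between the fingers (grasp point inside the block, fingers pressing with over 8 N) (x of the grasp point in the frame of block between -0.085 and 0.085 m and y of the grasp point in the frame of block between -0.009 and 0.009 m and z of the grasp point in the frame of block below 0.03 m and contact force between the fingers and block above 8 N).
It fails at once if A bystander was moved by more than 20 mm or knocked over (distance of any of bottle, vial_a, vial_b, timer, pipette, tipbox, marker from where it was at the start of the episode above 0.02 m or angle between any of bottle, vial_a, vial_b, timer, pipette, tipbox, marker's own z axis and vertical above 0.5 rad).
It also fails if it takes over 70 s, if anything falls off the work surface, if the arm or the gripper's body presses on something with over 40 N, if the wrist force passes 120 N, or if a joint passes its speed limit or range.

## Working session

There is one attempt and no reset: what is moved stays moved. The work goes in short steps, Python scripts to look and compute and a tool call to move; the robot and the scene stay as the last step left them, time stands still between calls to the robot, and variables do not carry over. Pictures are saved under pics/ and viewed, and the job is handed in when it is done.

Besides the shell and the picture viewer there is one more tool, called after "Request:" in YAML: its name, and indented under it one key for each argument. jog_arm: Moves the arm, as the interface text tells. Its arguments: {"type":"object","properties":{"moves":{"type":"array"},"force":{"type":"number"}},"required":["moves"]}

```bash
ls; mkdir -p pics; python3 - <<'E'
from plant import env, eyes
import cv2
print(env.get_state())
for n in ("scene","top","wrist"):
    c=eyes.capture(n); cv2.imwrite(f"pics/{n}0.png",c["color"][:,:,::-1]); print(n,c["K"],c["k1"],c["world_to_cam"])
E
```

```text
pics
{'time': 0.0, 'joints': array([-1.37922179,  0.52203191, -0.03635303,  1.59997472,  0.02119979,
        1.02112421, -0.11280152]), 'qd': array([ 1.68154529e-04,  1.49310294e-03, -6.59212567e-05, -1.28102346e-03,
       -1.15690833e-03, -1.79735288e-04,  8.84593370e-04]), 'joint_torque': array([ 1.99952134e-03, -9.27110910e+01,  1.98083192e+00, -3.69941890e+01,
        1.78821216e-02,  8.29583500e-03,  3.96878204e-05]), 'tool_pos': array([161.68176676, 603.38072603, 230.72622116]), 'eef_rot': array([-0.43073635,  0.56128581,  0.43020173,  0.56067005]), 'wrist_force': array([-0.68128154,  0.27601581, -0.04578663]), 'torque': array([ 0.01303487,  0.01690336, -0.02800713]), 'gripper_width': 84.97031160435546}
scene [[386.4142011    0.         320.62903795]
 [  0.         386.4142011  206.37747061]
 [  0.           0.           1.        ]] -0.03856447446080181 [[-7.60902634e-01  6.48552321e-01  2.01759490e-02  4.62659325e+02]
 [ 4.18720735e-01  5.14535228e-01 -7.48282330e-01 -2.12630156e+02]
 [-4.95681478e-01 -5.60921907e-01 -6.63073515e-01  1.26714255e+03]
 [ 0.00000000e+00  0.0000
[... 186 characters left out ...]
26017303 [[-1.04991840e-02 -9.99944855e-01  2.34715458e-04  1.62369576e+00]
 [-9.93333606e-01  1.04028195e-02 -1.14804738e-01  5.93888703e+02]
 [ 1.14795965e-01 -1.43850682e-03 -9.93388050e-01  1.00377911e+03]
 [ 0.00000000e+00  0.00000000e+00  0.00000000e+00  1.00000000e+00]]
wrist [[306.51025035   0.         323.71353369]
 [  0.         306.51025035 203.57106705]
 [  0.           0.           1.        ]] -0.04833410071643344 [[ 2.60781135e-01  9.65397431e-01 -1.00011004e-03 -6.24679792e+02]
 [ 9.26596339e-01 -2.50008845e-01  2.80917784e-01 -3.55157391e+01]
 [ 2.70947271e-01 -7.41847570e-02 -9.59731316e-01  3.79894485e+02]
 [ 0.00000000e+00  0.00000000e+00  0.00000000e+00  1.00000000e+00]]
```

View pics/top0.png

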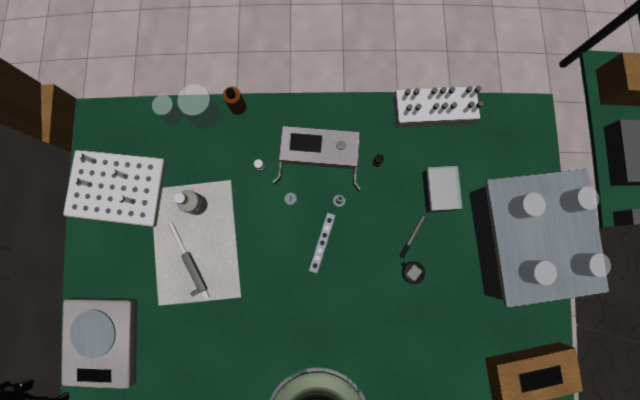

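View pics/scene0.png

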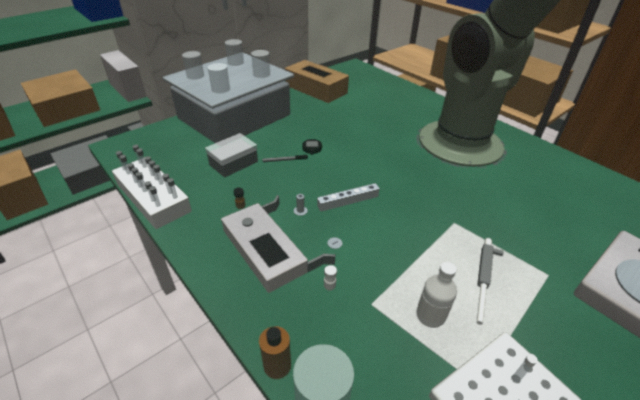

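```bash
cat > h.py <<'E'
import numpy as np, cv2
from plant import env, eyes
def cap(n): return eyes.capture(n)
def ray(c,u,v):
    K=c["K"]; xd=np.array([(u-K[0,2])/K[0,0],(v-K[1,2])/K[1,1]]); x=xd.copy()
    for _ in range(30): x=xd/(1+c["k1"]*(x@x))
    W=c["world_to_cam"]; R=W[:3,:3]; t=W[:3,3]
    return -R.T@t, R.T@np.array([x[0],x[1],1])
def world(c,u,v,z):
    o,d=ray(c,u,v); return o+d*(z-o[2])/d[2]
def pix(c,p):
    W=c["world_to_cam"]; q=W[:3,:3]@np.asarray(p,float)+W[:3,3]; x=q[:2]/q[2]; x=x*(1+c["k1"]*(x@x))
    K=c["K"]; return np.array([K[0,0]*x[0]+K[0,2],K[1,1]*x[1]+K[1,2]])
def crop(c,u0,v0,u1,v1,s,name):
    im=cv2.resize(c["color"][v0:v1,u0:u1,::-1],None,fx=s,fy=s,interpolation=cv2.INTER_CUBIC)
    for u in range((u0+9)//10*10,u1,10): cv2.putText(im,str(u),(int((u-u0+.5)*s),10),0,.35,(0,255,255),1); cv2.line(im,(int((u-u0+.5)*s),12),(int((u-u0+.5)*s),18),(0,255,255),1)
    for v in range((v0+9)//10*10,v1,10): cv2.putText(im,str(v),(0,int((v-v0+.5)*s)+4),0,.35,(0,255,255),1);cv2.line(im,(24,int((v-v0+.5)*s)),(30,int((v-v0+.5)*s)),(0,255,255),1)
    cv2.imwrite("pics/"+name,im)
E
python3 - <<'E'
from h import *
c=cap("top"); crop(c,250,115,390,285,3.5,"t1.png"); crop(c,300,190,360,280,6,"t2.png"); crop(c,260,118,380,198,6,"t3.png")
E
```

```text
(no output)
```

View pics/t1.png

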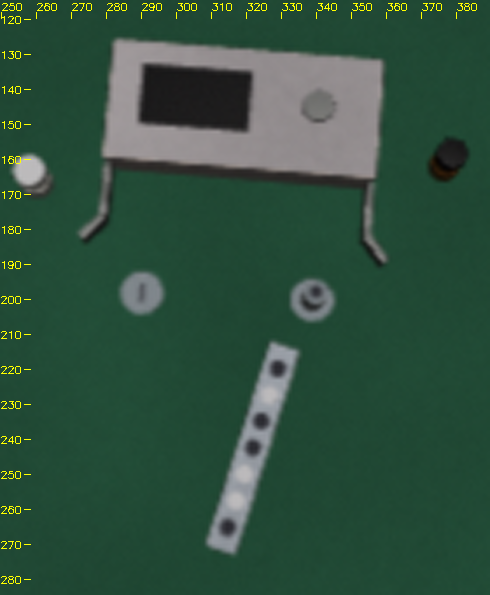

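View pics/t2.png

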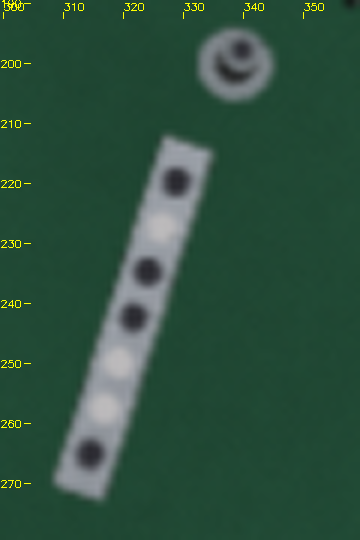

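View pics/t3.png

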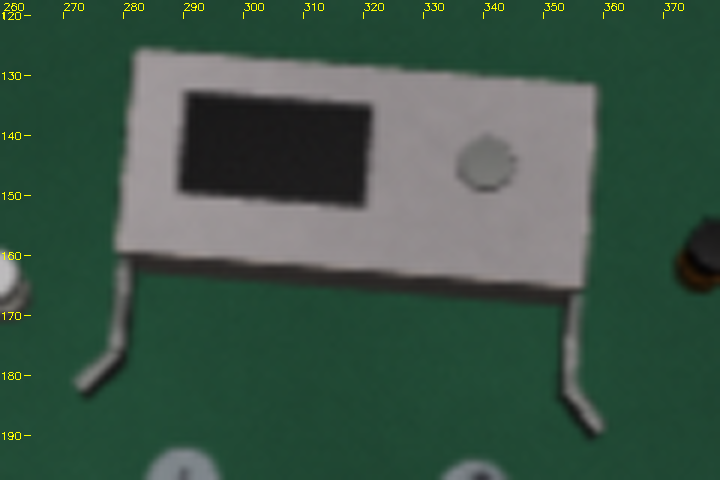

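```bash
python3 - <<'E'
from h import *
c=cap("top")
P=[world(c,u,v,45)[:2] for u,v in((279,159.2),(356.7,165.8),(359,131.8),(282,125.5))]
print(np.round(P,1)); 
fl,fr,br,bl=P
m=(fl+fr+br+bl)/4; a1=fl-fr; a2=bl-br; d=a1/np.linalg.norm(a1)+a2/np.linalg.norm(a2); 
print(np.linalg.norm(a1),np.linalg.norm(a2),np.linalg.norm(bl-fl),np.linalg.norm(br-fr))
y=d/np.linalg.norm(d); x=np.array([y[1],-y[0]]); yaw=np.arctan2(x[1],x[0]); o=m-50*x
print("bay",o,yaw, "front mid meas",(fl+fr)/2)
B=[world(c,u,v,30)[:2] for u,v in((327,212),(335,214.5),(308.3,270),(316.7,272.8))]; B=np.array(B)
w=[world(c,u,v,30)[:2] for u,v in((328.7,219.2),(314.5,264.7))]
print("blk",B.mean(0),np.round(B,1), "wells",np.mean(w,0), np.linalg.norm(w[0]-w[1]), np.arctan2(*(w[0]-w[1])[::-1]))
print("post top",world(c,339.5,197.5,50)[:2],"foot",world(c,338.7,200,0)[:2],"disc",world(c,289.7,197.5,0)[:2])
R=np.array([x,y])
for p in (world(c,339.5,197.5,50)[:2],world(c,338.7,200,0)[:2],world(c,289.7,197.5,0)[:2],B.mean(0),*B): print(R@(p-o))
E
```

```text
[[ 727.8   98.1]
 [ 706.5 -120.9]
 [ 805.7 -130.1]
 [ 826.6   89.9]]
220.0956548990654 220.94749403835928 99.15051148083518 99.63035686724852
bay [716.89086752 -10.96497156] -0.0959126467182605 front mid meas [717.15688036 -11.40529716]
blk [493.76150099 -20.20914674] [[578.  -35.8]
 [570.7 -58.2]
 [417.1  18.2]
 [409.2  -5. ]] wells [494.58248319 -19.71917238] 132.71038075788886 -0.3153217936718077
post top [616.07407305 -70.40813862] foot [615.72247616 -71.26264579] disc [624.55372997  71.17805003]
[-94.66081696 -68.82474765]
[-94.92896543 -69.70899834]
[-99.77922821  72.92275767]
[-221.21856869  -30.56981925]
[-135.84030619  -38.0229579 ]
[-140.96421264  -61.0243215 ]
[-301.20113858    0.30299439]
[-306.86861734  -23.53499199]
```

```bash
cat >> h.py <<'E'
from scipy.spatial.transform import Rotation as Ro
O=np.array([716.9,-11.0]); YAW=-0.096
RB=np.array([[np.cos(YAW),-np.sin(YAW)],[np.sin(YAW),np.cos(YAW)]])
def b2w(p): return RB@np.asarray(p,float)+O
def w2b(p): return RB.T@(np.asarray(p,float)-O)
def st():
    s=env.get_state(); R=Ro.from_quat(s["eef_rot"]).as_matrix()
    print("t %.2f pos %s bay %s xaxis %s jaw_w %.1f jaw_bay %.1f F %s w %.1f"%(s["time"],s["tool_pos"].round(1),w2b(s["tool_pos"][:2]).round(1),R[:,0].round(3),np.degrees(np.arctan2(R[1,2],R[0,2])),np.degrees(np.arctan2(R[1,2],R[0,2])-YAW),s["wrist_force"].round(1),s["gripper_width"]))
    return s,R
def plan(pb,z,jaw_bay=None):
    """shift in tool frame (current) to the target; turn about tool x in deg"""
    s,R=st(); w=np.array([*b2w(pb),z]); d=R.T@(w-s["tool_pos"])
    print("target w",w.round(1),"shift",d.round(1))
    if jaw_bay is not None:
        cur=np.degrees(np.arctan2(R[1,2],R[0,2])-YAW); t=-(jaw_bay-cur); t=(t+90)%180-90; print("turn x %.2f"%t)
        d2=Ro.from_rotvec([np.radians(t),0,0]).as_matrix().T@d; print("shift after turn",d2.round(1))
E
python3 - <<'E'
from h import *
plan((-252,-85),120,-30)
plan(w2b((420,330)),200,-30)
print(env.get_state()["joints"])
E
```

```text
t 0.25 pos [161.8 603.5 231.1] bay [-611.5  558.5] xaxis [-0.    -0.001 -1.   ] jaw_w 75.0 jaw_bay 80.5 F [-0.7 -0.   0.2] w 85.5
target w [457.9 -71.5 120. ] shift [ 111.4 -460.8 -575.3]
turn x -69.50
shift after turn [ 111.4  377.5 -633. ]
t 0.25 pos [161.8 603.5 231.1] bay [-611.5  558.5] xaxis [-0.    -0.001 -1.   ] jaw_w 75.0 jaw_bay 80.5 F [-0.7 -0.   0.2] w 85.5
target w [420. 330. 200.] shift [  31.2 -320.2 -197.4]
turn x -69.50
shift after turn [  31.2   72.7 -369.1]
[-1.37915455  0.52165815 -0.03633103  1.59971246  0.021207    1.02112266
 -0.11279597]
```

Request:
jog_arm:
  moves:
    - [[0,0,0,2,-40,-25,60],[0,0,0,2,-40,-25,60],[0,0,0,2,-40,-25,60],[0,0,0,2,-40,-25,60],[0,0,0,2,-40,-25,60],[0,0,0,2,-40,-25,60],[0,0,0,2,-40,-25,60],[0,0,0,2,-40,-25,60]]

```text
time: 0.92
tool_pos: [389.9, 358.4, 217.3]
eef_rot: [-0.43, 0.561, 0.431, 0.561]
wrist_force: [0.9, 1.4, 1.2]
gripper_width: 59.8
```

```bash
python3 - <<'E'
from h import *
plan((-252,-85),120,-30)
E
```

```text
t 0.92 pos [389.9 358.4 217.3] bay [-360.9  336.4] xaxis [ 0.  0. -1.] jaw_w 75.0 jaw_bay 80.5 F [0.9 1.4 1.2] w 59.8
target w [457.9 -71.5 120. ] shift [  97.2 -176.9 -397.7]
turn x -69.49
shift after turn [  97.2  310.5 -305. ]
```

Request:
jog_arm:
  moves:
    - [[0,0,0,6,-12,-36,60],[0,0,0,6,-12,-36,60],[0,0,0,6,-14,-36,60],[0,0,0,6,-14,-36,60],[0,0,0,6,-14,-36,60],[0,0,0,6,-14,-36,60],[0,0,0,6,-14,-36,60],[0,0,0,6,-14,-36,60]]

```text
time: 1.58
tool_pos: [418.5, 52.2, 169.2]
eef_rot: [-0.431, 0.561, 0.43, 0.561]
wrist_force: [1.7, -0.4, 0.5]
gripper_width: 60.2
```

Request:
jog_arm:
  moves:
    - [[-7,0,0,0,0,0,60],[-7,0,0,0,0,0,60],[-7,0,0,0,0,0,60],[-7,0,0,0,0,0,60],[-7,0,0,0,0,0,60],[-7,0,0,0,0,0,60],[-7,0,0,0,0,0,60],[-7,0,0,0,0,0,60]]

```text
time: 2.25
tool_pos: [418.7, 53.9, 169.3]
eef_rot: [0.644, -0.291, -0.644, -0.291]
wrist_force: [-0.2, 0.2, -0.9]
gripper_width: 60.0
```

```bash
python3 - <<'E'
from h import *
plan((-252,-85),50,-30)
c=cap("wrist"); cv2.imwrite("pics/w1.png",c["color"][:,:,::-1])
E
```

```text
t 2.25 pos [418.7  53.9 169.3] bay [-303.   36.] xaxis [ 0.  0. -1.] jaw_w 131.3 jaw_bay 136.8 F [-0.2  0.2 -0.9] w 60.0
target w [457.9 -71.5  50. ] shift [ 119.3   53.4 -120. ]
turn x -13.16
shift after turn [ 119.3   79.3 -104.7]
```

View pics/w1.png

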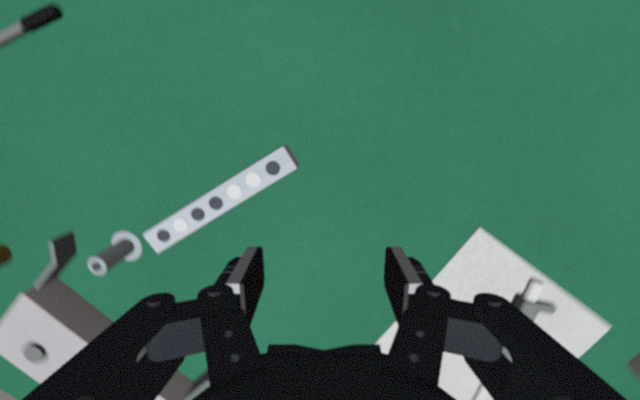

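Request:
jog_arm:
  moves:
    - [[-6.6,0,0,0,0,0,60],[-6.6,0,0,0,0,0,60],[0,0,0,10,20,-26,60],[0,0,0,10,20,-26,60],[0,0,0,10,20,-26,60],[0,0,0,10,19,-27,60],[0,0,0,30,0,0,60],[0,0,0,30,0,0,60]]

```text
time: 2.97
tool_pos: [458.6, -73.7, 68.8]
eef_rot: [0.673, -0.22, -0.671, -0.22]
wrist_force: [1.0, 1.2, -1.5]
gripper_width: 60.1
```

```bash
python3 - <<'E'
from h import *
plan((-252,-85),6,-30)
c=cap("wrist"); cv2.imwrite("pics/w2.png",c["color"][:,:,::-1])
E
```

```text
t 2.97 pos [458.6 -73.7  68.8] bay [-251.1  -87.2] xaxis [ 0.003 -0.001 -1.   ] jaw_w 143.8 jaw_bay 149.3 F [ 1.   1.2 -1.5] w 60.1
target w [457.9 -71.5   6. ] shift [62.8 -1.4  2. ]
turn x -0.71
shift after turn [62.8 -1.4  2. ]
```

View pics/w2.png

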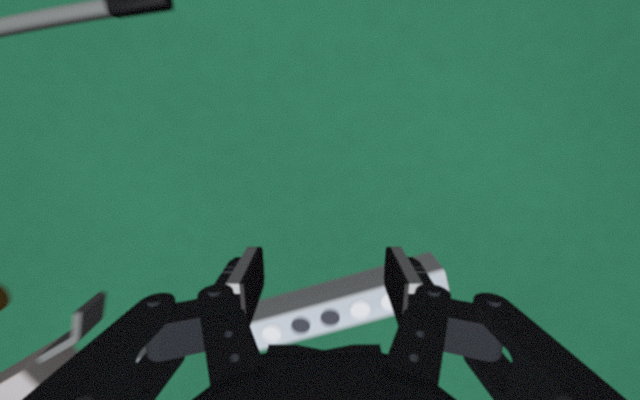

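```bash
python3 - <<'E'
from h import *
s,R=st(); c=cap("wrist")
for sg in(1,-1):
  for yy in (-11,11):
    p=s["tool_pos"]+R@np.array([0,yy,sg*37]); 
    for z in (30,0): q=p.copy(); q[2]=z; print(sg,yy,z,w2b(q[:2]).round(1),pix(c,q).round(1))
E
```

```text
t 3.02 pos [455.7 -72.3  63.8] bay [-254.2  -86. ] xaxis [-0.004  0.    -1.   ] jaw_w 143.9 jaw_bay 149.4 F [-6.   1.8 -8. ] w 60.1
1 -11 30 [-280.4  -57.7] [382.  249.5]
1 -11 0 [-280.4  -57.7] [374.3 232.1]
1 11 30 [-291.6  -76.7] [383.8 216.4]
1 11 0 [-291.6  -76.7] [375.7 202.9]
-1 -11 30 [-216.7  -95.4] [264.6 249.9]
-1 -11 0 [-216.7  -95.4] [272.2 232.4]
-1 11 30 [-227.9 -114.3] [262.6 216.8]
-1 11 0 [-227.9 -114.3] [270.6 203.2]
```

Request:
jog_arm:
  moves:
    - [[-0.6,0,0,15,0,0,60],[0,0,0,15,0,0,60],[0,0,0,15,0,0,60],[0,0,0,12,0,0,60],[0,0,0,0,-6,0,60],[0,0,0,0,-6,0,60],[0,0,0,0,-6,0,60],[0,0,0,0,0,0,60]]

```text
time: 3.73
tool_pos: [469.7, -55.3, 13.5]
eef_rot: [0.675, -0.213, -0.673, -0.214]
wrist_force: [-0.3, 0.4, 0.4]
gripper_width: 59.8
```

Request:
jog_arm:
  moves:
    - [[0,0,0,0,-5,0,60],[0,0,0,0,-5,0,60],[0,0,0,0,-5,0,60],[0,0,0,0,-5,0,60],[0,0,0,0,-5,0,60],[0,0,0,0,-5,0,60],[0,0,0,0,-5,0,60],[0,0,0,0,0,0,60]]

```text
time: 4.4
tool_pos: [488.8, -27.2, 12.2]
eef_rot: [0.674, -0.213, -0.674, -0.214]
wrist_force: [0.3, -0.1, -0.0]
gripper_width: 60.1
```

```bash
python3 - <<'E'
from h import *
st()
c=cap("wrist"); cv2.imwrite("pics/w3.png",c["color"][:,:,::-1])
c=cap("top"); crop(c,270,150,370,290,4,"t4.png")
E
```

```text
t 4.40 pos [488.8 -27.2  12.2] bay [-225.5  -37.9] xaxis [ 0.001  0.    -1.   ] jaw_w 144.9 jaw_bay 150.4 F [ 0.3 -0.1 -0. ] w 60.1
```

View pics/w3.png

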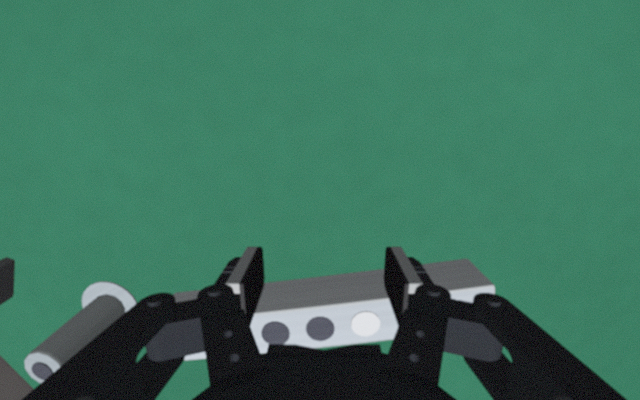

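View pics/t4.png

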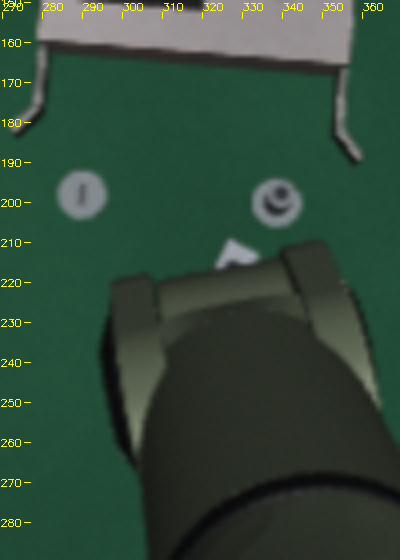

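```bash
python3 - <<'E'
from h import *
c=cap("wrist"); crop(c,240,250,520,370,2.8,"w4.png")
a=w2b(world(c,494,287,30)[:2]); b=w2b(world(c,265,316,30)[:2]); print(a,b,np.degrees(np.arctan2(*(b-a)[::-1])))
n=np.array([.5,.866]);d=np.array([.866,-.5]); print(a@n,b@n,a@d)
E
```

```text
[-292.33647685    7.11552586] [-190.3780485   -33.46152556] -21.7013898240535
-140.00619303494867 -124.16670538689552 -256.721151881445
```

View pics/w4.png

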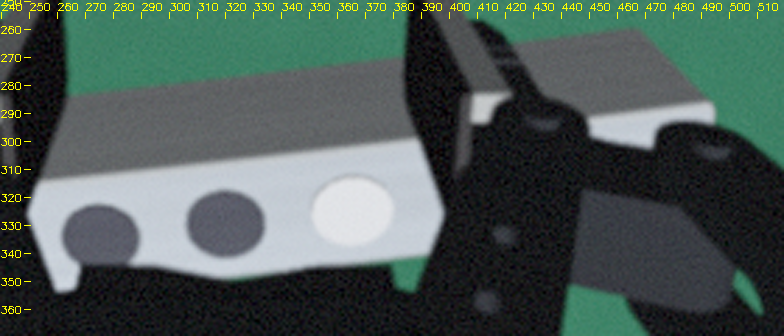

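Request:
jog_arm:
  moves:
    - [[0,0,0,3,-5,0,60],[0,0,0,3,-6,0,60],[0,0,0,0,-6,0,60],[0,0,0,0,-6,0,60],[0,0,0,0,-6,0,60],[0,0,0,0,-6,0,60],[0,0,0,0,-6,0,60],[0,0,0,0,-4,0,60]]

```text
time: 5.22
tool_pos: [514.6, 9.4, 6.2]
eef_rot: [0.674, -0.214, -0.674, -0.214]
wrist_force: [-0.8, -1.0, -0.2]
gripper_width: 60.0
```

```bash
python3 - <<'E'
from h import *
st()
c=cap("wrist"); cv2.imwrite("pics/w5.png",c["color"][:,:,::-1])
E
```

```text
t 5.22 pos [514.6   9.4   6.2] bay [-203.3    0.9] xaxis [ 0.  0. -1.] jaw_w 144.8 jaw_bay 150.3 F [-0.8 -1.  -0.2] w 60.0
```

View pics/w5.png

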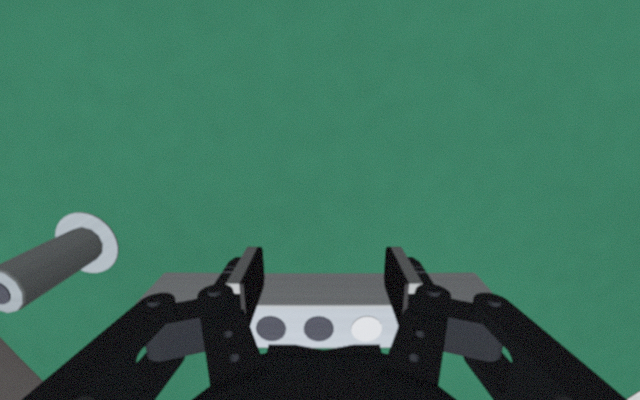

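Request:
jog_arm:
  moves:
    - [[0,0,0,0,8,0,60],[0,0,0,0,12,0,60],[0,0,0,-20,10,0,20],[0,0,0,-30,0,10,10],[0,0,0,-30,0,20,10],[0,0,0,0,0,30,10],[0,0,0,0,0,30,10],[0,0,0,0,-10,20,10]]

```text
time: 5.93
tool_pos: [409.4, 54.0, 86.6]
eef_rot: [-0.674, 0.215, 0.674, 0.214]
wrist_force: [2.2, -0.1, 0.4]
gripper_width: 9.9
```

```bash
python3 - <<'E'
from h import *
s,R=st(); print(s["joints"].round(2))
c=cap("wrist"); cv2.imwrite("pics/w6.png",c["color"][:,:,::-1])
n=np.array([.5,.866]);d=np.array([.866,-.5])
plan(-78*n-290*d,80,60)
E
```

```text
t 5.93 pos [409.4  54.   86.6] bay [-312.3   35.2] xaxis [-0.001 -0.001 -1.   ] jaw_w 144.7 jaw_bay 150.2 F [ 2.2 -0.1  0.4] w 9.9
[-0.21  0.45 -0.09  2.25  0.09  0.44  2.16]
t 5.98 pos [408.9  57.9  86.5] bay [-313.2   39. ] xaxis [-0.001  0.001 -1.   ] jaw_w 144.9 jaw_bay 150.4 F [ 0.5  5.5 -0.7] w 9.8
target w [435.5  93.9  80. ] shift [  6.5 -44.8  -1.1]
turn x -89.63
shift after turn [  6.5   0.8 -44.8]
```

View pics/w6.png

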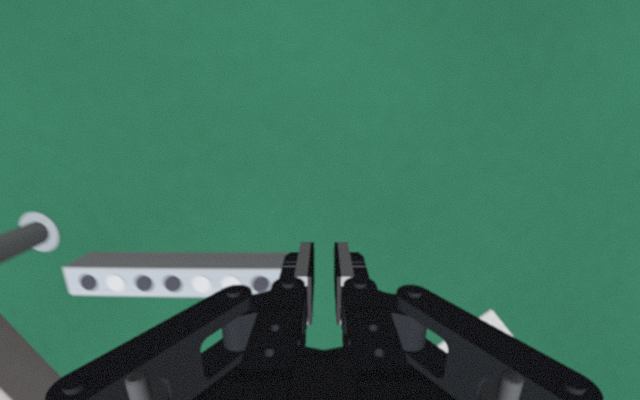

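Request:
jog_arm:
  moves:
    - [[7,0,0,0,-5,0,10],[7,0,0,0,0,0,10],[7,0,0,0,0,0,10],[7,0,0,0,0,0,10],[7,0,0,0,0,0,10],[7,0,0,0,0,0,10],[7,0,0,0,0,0,10],[7,0,0,0,0,0,10]]

```text
time: 6.65
tool_pos: [415.1, 58.4, 86.3]
eef_rot: [-0.493, 0.507, 0.493, 0.507]
wrist_force: [0.5, -0.4, -0.6]
gripper_width: 10.0
```

Request:
jog_arm:
  moves:
    - [[7,0,0,0,0,0,10],[7,0,0,0,0,0,10],[7,0,0,0,0,0,10],[7,0,0,0,0,0,10],[6.4,0,0,0,0,0,10],[0,0,0,0,0,0,10],[0,0,0,0,0,0,10],[0,0,0,0,0,0,10]]

```text
time: 7.32
tool_pos: [415.3, 59.1, 86.2]
eef_rot: [-0.324, 0.628, 0.324, 0.628]
wrist_force: [-1.0, 0.4, -0.1]
gripper_width: 10.3
```

```bash
python3 - <<'E'
from h import *
s,R=st(); print(s["joints"].round(2))
c=cap("wrist"); cv2.imwrite("pics/w7.png",c["color"][:,:,::-1])
n=np.array([.5,.866]);d=np.array([.866,-.5])
plan(-78*n-290*d,6,60)
c=cap("top"); crop(c,270,150,370,290,4,"t5.png")
E
```

```text
t 7.32 pos [415.3  59.1  86.2] bay [-306.9   40.9] xaxis [-0. -0. -1.] jaw_w 54.6 jaw_bay 60.1 F [-1.   0.4 -0.1] w 10.3
[-0.55  0.49  0.34  2.25 -0.38  0.45  1.05]
t 7.37 pos [415.4  59.2  86.2] bay [-306.8   41. ] xaxis [ 0. -0. -1.] jaw_w 54.6 jaw_bay 60.1 F [0.4 0.5 0.9] w 10.0
target w [435.5  93.9   6. ] shift [80.2  3.7 39.9]
turn x 0.06
shift after turn [80.2  3.8 39.9]
```

View pics/w7.png

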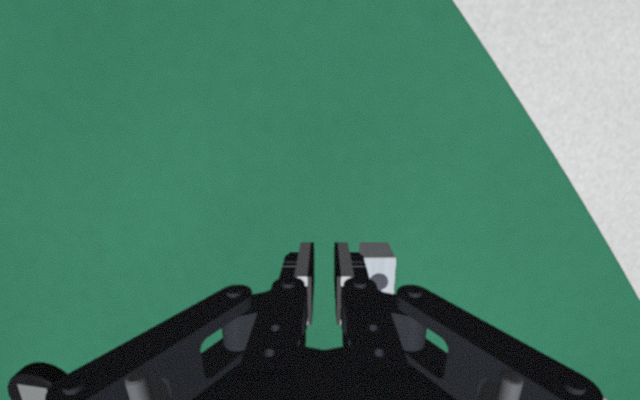

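View pics/t5.png

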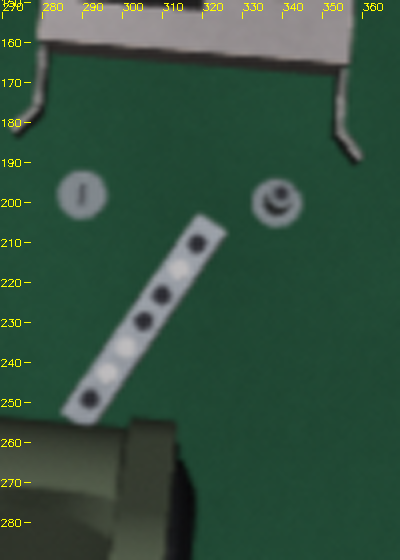

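```bash
cat >> h.py <<'E'
n=np.array([.5,.866]);d=np.array([.866,-.5])
def blk(c,l,t):
    a=w2b(world(c,*l,30)[:2]); b=w2b(world(c,*t,30)[:2]); m=(a+b)/2; v=a-b
    print("block c",m.round(1),"len %.1f ang_bay %.1f"%(np.linalg.norm(v),np.degrees(np.arctan2(v[1],v[0]))),"n,d",(m@n).round(1),(m@d).round(1))
    return m,v/np.linalg.norm(v)
E
python3 - <<'E'
from h import *
c=cap("top"); m,v=blk(c,(318.75,210.25),(292,249)); print("near end",m-85*v, (m-85*v)@n,(m-85*v)@d)
print("post dist", ((np.array([-95,-69.2])-m)@np.array([-v[1],v[0]])))
E
```

```text
block c [-190.2   18.1] len 131.7 ang_bay -29.6 n,d -79.4 -173.7
near end [-264.06019821   60.06648446] -80.01252356726157 -258.7093738829366
post dist -28.884443659077004
```

Request:
jog_arm:
  moves:
    - [[0,0,0,0,1,20,10],[0,0,0,0,1,19,10],[0,0,0,20,0,0,10],[0,0,0,20,0,0,10],[0,0,0,20,0,0,10],[0,0,0,18,0,0,10],[0,0,0,0,0,0,10],[0,0,0,0,0,0,10]]

```text
time: 8.13
tool_pos: [436.2, 92.1, 8.0]
eef_rot: [-0.323, 0.629, 0.323, 0.628]
wrist_force: [0.7, 0.6, -0.2]
gripper_width: 10.3
```

```bash
python3 - <<'E'
from h import *
plan(-79.5*n-290*d,6,60.4)
c=cap("wrist"); cv2.imwrite("pics/w8.png",c["color"][:,:,::-1])
E
```

```text
t 8.13 pos [436.2  92.1   8. ] bay [-289.3   75.7] xaxis [-0.002 -0.    -1.   ] jaw_w 54.4 jaw_bay 59.9 F [ 0.7  0.6 -0.2] w 10.3
target w [434.6  92.7   6. ] shift [ 2.   1.6 -0.4]
turn x -0.50
shift after turn [ 2.   1.6 -0.4]
```

View pics/w8.png

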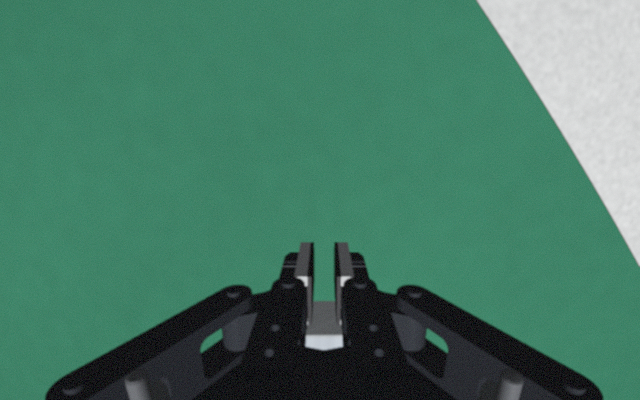

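Request:
jog_arm:
  moves:
    - [[0,0,0,1,-8,0,10],[0,0,0,0,-8,0,10],[0,0,0,0,-6,0,10],[0,0,0,0,-6,0,10],[0,0,0,0,-8,0,10],[0,0,0,0,-8,0,10],[0,0,0,0,-8,0,10],[0,0,0,0,-8,0,10]]

```text
time: 8.85
tool_pos: [486.0, 57.1, 7.2]
eef_rot: [-0.323, 0.629, 0.323, 0.629]
wrist_force: [-3.6, 2.4, 3.8]
gripper_width: 9.7
```

```bash
python3 - <<'E'
from h import *
plan(-79.5*n-156*d,6,60)
c=cap("wrist"); cv2.imwrite("pics/w9.png",c["color"][:,:,::-1])
c=cap("top"); crop(c,270,150,370,290,4,"t6.png")
E
```

```text
t 8.85 pos [486.   57.1   7.2] bay [-236.4   45.7] xaxis [-0.  0. -1.] jaw_w 54.4 jaw_bay 59.9 F [-3.6  2.4  3.8] w 9.7
target w [543.7  14.9   6. ] shift [  1.2 -71.6  -0.7]
turn x -0.10
shift after turn [  1.2 -71.6  -0.9]
```

View pics/w9.png

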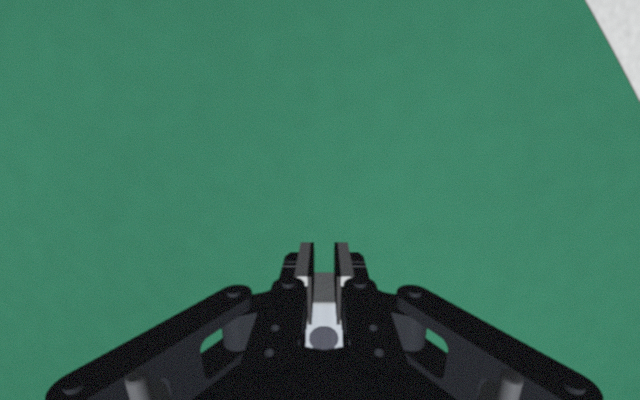

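View pics/t6.png

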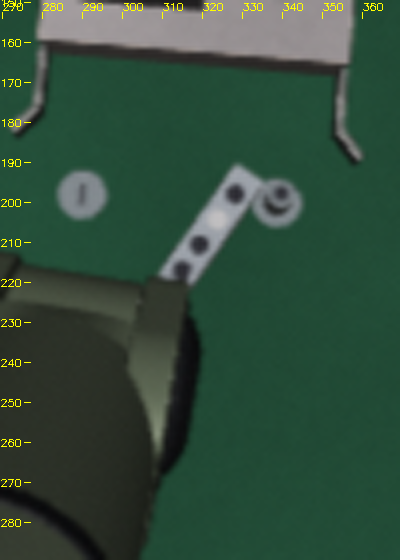

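```bash
python3 - <<'E'
from h import *
c=cap("top"); m,v=blk(c,(328.2,198),(314.75,217))
print("post dist", ((np.array([-95,-69.2])-m)@np.array([-v[1],v[0]])))
E
```

```text
block c [-124.4  -21.5] len 65.9 ang_bay -30.3 n,d -80.8 -97.0
post dist -26.366135225850424
```

Request:
jog_arm:
  moves:
    - [[0,0,0,1,-6,0,10],[0,0,0,0,-8,0,10],[0,0,0,0,-8,0,10],[0,0,0,0,-8,0,10],[0,0,0,0,-8,0,10],[0,0,0,0,-8,0,10],[0,0,0,0,-8,0,10],[0,0,0,0,-5,0,10]]

```text
time: 9.67
tool_pos: [534.3, 22.5, 6.2]
eef_rot: [-0.323, 0.629, 0.323, 0.629]
wrist_force: [-2.4, 2.0, 1.0]
gripper_width: 9.8
```

```bash
python3 - <<'E'
from h import *
plan(-79.5*n-156*d,6,60)
c=cap("top"); crop(c,270,150,370,290,4,"t7.png")
E
```

```text
t 9.67 pos [534.3  22.5   6.2] bay [-184.9   15.8] xaxis [ 0. -0. -1.] jaw_w 54.4 jaw_bay 59.9 F [-2.4  2.   1. ] w 9.8
target w [543.7  14.9   6. ] shift [  0.2 -12.1  -0.7]
turn x -0.13
shift after turn [  0.2 -12.1  -0.7]
```

View pics/t7.png

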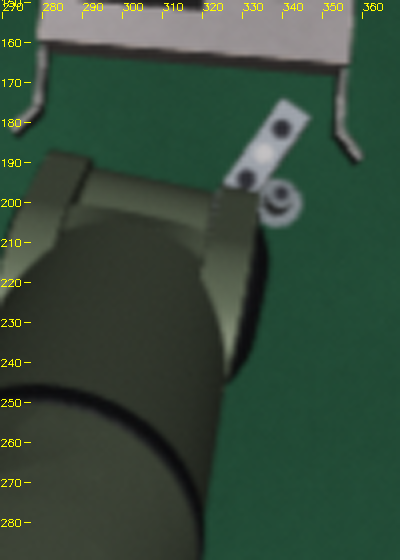

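```bash
python3 - <<'E'
from h import *
c=cap("top"); m,v=blk(c,(340,181.5),(331.1,194)); c0=m-44*v
print("centre",c0,"lead",c0+85*v,"leftcorner",c0+85*v+12*np.array([-v[1],v[0]]),"trail",c0-85*v)
print("post dist", ((np.array([-95,-69.2])-m)@np.array([-v[1],v[0]])))
E
```

```text
block c [-64.8 -56.5] len 44.1 ang_bay -30.5 n,d -81.4 -27.9
centre [-102.7747444   -34.23409575] lead [-29.50426364 -77.32048165] leftcorner [-23.42147975 -66.97641378] trail [-176.04522515    8.85229015]
post dist -26.199799726677508
```

Request:
jog_arm:
  moves:
    - [[0,0,0,0,10,0,10],[0,0,0,0,15,0,10],[0,0,0,-30,0,0,10],[0,0,0,-30,0,0,10],[0,0,0,0,0,-20,10],[0,0,0,0,0,-20,10],[-7,0,0,0,0,-20,10],[-7,0,0,0,0,0,10]]

```text
time: 10.43
tool_pos: [475.3, -13.0, 66.4]
eef_rot: [-0.398, 0.585, 0.398, 0.584]
wrist_force: [-0.0, -0.9, 0.2]
gripper_width: 9.9
```

Request:
jog_arm:
  moves:
    - [[-7,0,0,0,0,0,10],[-7,0,0,0,0,0,10],[-7,0,0,0,0,0,10],[-7,0,0,0,0,0,10],[-7,0,0,0,0,0,10],[-7,0,0,0,0,0,10],[-4,0,0,0,0,0,10],[0,0,0,0,0,0,10]]

```text
time: 11.1
tool_pos: [477.5, -10.4, 66.3]
eef_rot: [-0.595, 0.382, 0.595, 0.382]
wrist_force: [-0.1, 0.7, 0.7]
gripper_width: 10.1
```

```bash
python3 - <<'E'
from h import *
plan((-175,-40),6,120)
c=cap("wrist"); cv2.imwrite("pics/w10.png",c["color"][:,:,::-1])
c=cap("top"); crop(c,270,150,370,290,4,"t8.png")
E
```

```text
t 11.10 pos [477.5 -10.4  66.3] bay [-238.3  -22.3] xaxis [ 0.  0. -1.] jaw_w 114.6 jaw_bay 120.1 F [-0.1  0.7  0.7] w 10.1
target w [538.9 -34.    6. ] shift [ 60.3 -45.9 -47.1]
turn x 0.14
shift after turn [ 60.3 -46.  -47. ]
```

View pics/w10.png

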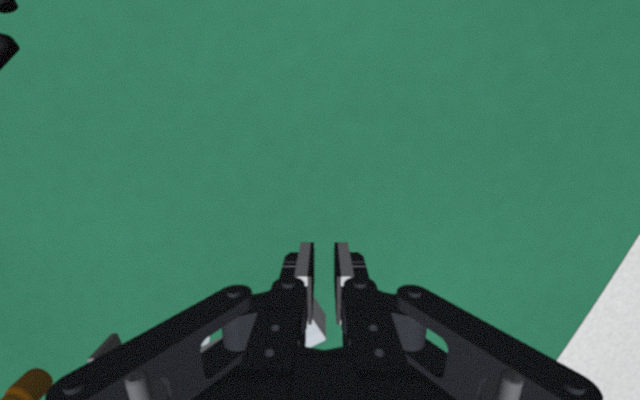

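View pics/t8.png

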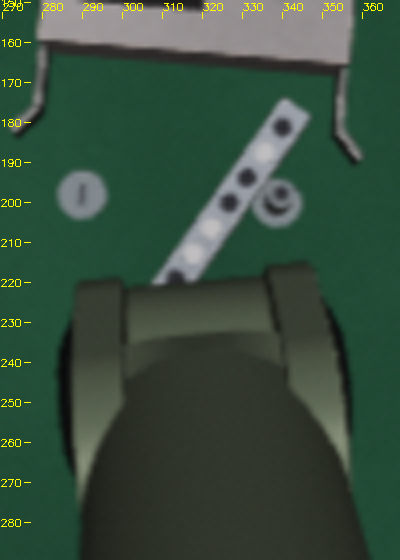

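Request:
jog_arm:
  moves:
    - [[0,0,0,0,0,-24,10],[0,0,0,0,0,-23,10],[0,0,0,0,-20,0,10],[0,0,0,0,-23,0,10],[0,0,0,20,0,0,10],[0,0,0,20,0,0,10],[0,0,0,20,0,0,10],[0,0,0,0,0,0,10]]

```text
time: 11.87
tool_pos: [534.7, -35.4, 3.3]
eef_rot: [-0.593, 0.384, 0.595, 0.383]
wrist_force: [-1.2, -0.8, -0.7]
gripper_width: 10.0
```

```bash
python3 - <<'E'
from h import *
plan((-175,-40),6,120)
c=cap("wrist"); cv2.imwrite("pics/w11.png",c["color"][:,:,::-1])
E
```

```text
t 11.87 pos [534.7 -35.4   3.3] bay [-179.   -41.8] xaxis [-0.004 -0.    -1.   ] jaw_w 114.3 jaw_bay 119.8 F [-1.2 -0.8 -0.7] w 10.0
target w [538.9 -34.    6. ] shift [-2.8 -4.4 -0.5]
turn x -0.20
shift after turn [-2.8 -4.4 -0.5]
```

View pics/w11.png

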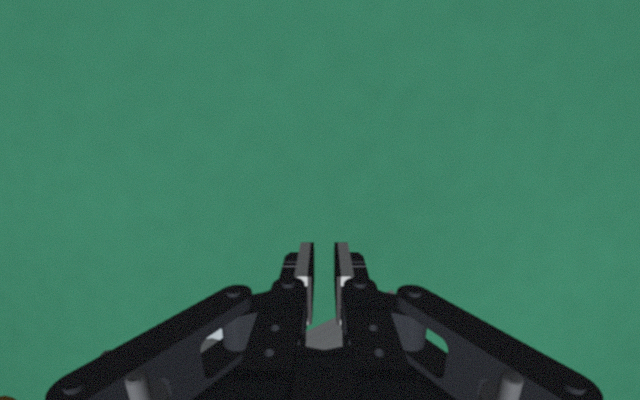

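Push about 60 mm along −y of the tool, raising 2 mm.

Request:
jog_arm:
  moves:
    - [[0,0,0,-2,-7,0,10],[0,0,0,0,-7,0,10],[0,0,0,0,-6,0,10],[0,0,0,0,-6,0,10],[0,0,0,0,-7,0,10],[0,0,0,0,-7,0,10],[0,0,0,0,-7,0,10],[0,0,0,0,-7,0,10]]

```text
time: 12.58
tool_pos: [586.4, -13.3, 8.2]
eef_rot: [-0.594, 0.383, 0.594, 0.383]
wrist_force: [-1.5, -0.5, 0.5]
gripper_width: 9.7
```

```bash
python3 - <<'E'
from h import *
st()
c=cap("wrist"); cv2.imwrite("pics/w12.png",c["color"][:,:,::-1])
c=cap("top"); crop(c,270,150,370,290,4,"t9.png")
c=cap("scene"); crop(c,200,130,440,310,3,"s1.png")
E
```

```text
t 12.58 pos [586.4 -13.3   8.2] bay [-129.6  -14.8] xaxis [-0.  0. -1.] jaw_w 114.4 jaw_bay 119.9 F [-1.5 -0.5  0.5] w 9.7
```

View pics/t9.png

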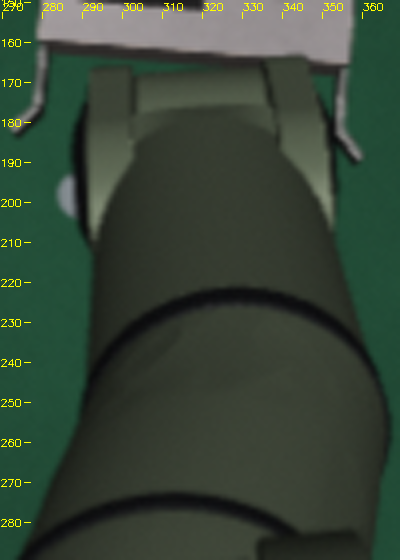

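View pics/s1.png

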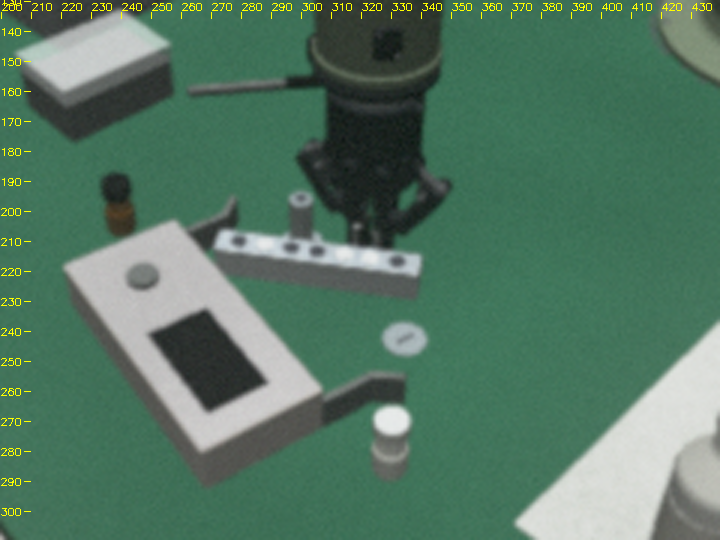

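```bash
python3 - <<'E'
from h import *
c=cap("scene"); m,v=blk(c,(279.2,209.8),(331.8,216.5)); nl=np.array([-v[1],v[0]])
print("ends",(m+85*v),(m-85*v)); print("post dist",(np.array([-95,-69.2])-m)@nl,(np.array([-95,-69.2])-m)@v)
print(w2b(world(c,258.2,203.5,45)[:2]),w2b(world(c,306.8,258.8,45)[:2]), "post",w2b(world(c,200+301/3-.5,130+199/3-.5,50)[:2]))
E
```

```text
block c [-80.1 -24.3] len 131.4 ang_bay -44.3 n,d -61.1 -57.2
ends [-19.32874645 -83.73861054] [-140.92560821   35.06460158]
post dist -42.483168064759816 20.713996533302822
[   5.84874048 -103.99765171] [  4.62139755 110.92077002] post [-91.96770705 -67.06584155]
```

Request:
jog_arm:
  moves:
    - [[0,0,0,1,-5,0,10],[0,0,0,0,-5,0,10],[0,0,0,0,-5,0,10],[0,0,0,0,-5,0,10],[0,0,0,0,-5,0,10],[0,0,0,0,0,0,10],[0,0,0,0,0,0,10],[0,0,0,0,0,0,10]]

```text
time: 13.45
tool_pos: [608.7, -3.4, 7.2]
eef_rot: [0.594, -0.383, -0.594, -0.383]
wrist_force: [0.1, -0.9, -0.9]
gripper_width: 9.9
```

```bash
python3 - <<'E'
from h import *
st()
c=cap("scene"); crop(c,200,130,440,310,3,"s2.png")
E
```

```text
t 13.45 pos [608.7  -3.4   7.2] bay [-108.5   -2.8] xaxis [ 0. -0. -1.] jaw_w 114.4 jaw_bay 119.9 F [ 0.1 -0.9 -0.9] w 9.9
```

View pics/s2.png

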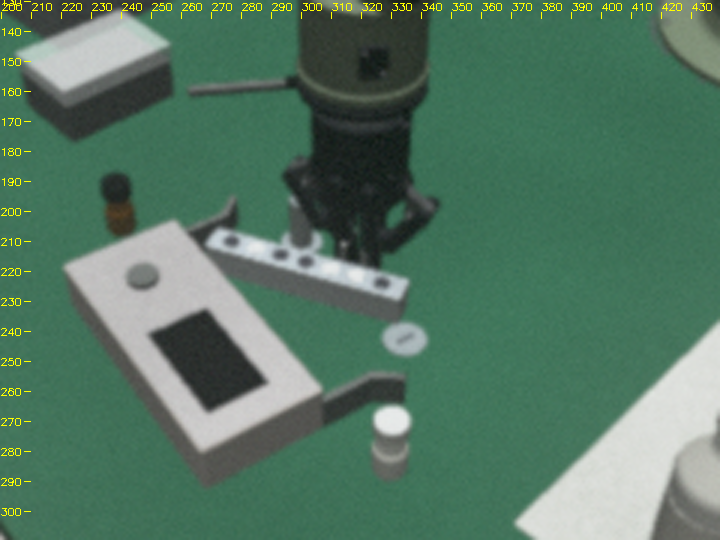

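```bash
cat >> h.py <<'E'
def sblk(l,t,c):
    "pixels in the 3x crop from (200,130)"
    f=lambda p:(200+p[0]/3-.5,130+p[1]/3-.5)
    m,v=blk(c,f(l),f(t)); m=m-[4,2]; nl=np.array([-v[1],v[0]])
    print("corr centre",m.round(1)); print("corners leadL,leadR,trL,trR",*[(m+a*85*v+b*12*nl).round(1) for a,b in((1,1),(1,-1),(-1,1),(-1,-1))])
E
python3 - <<'E'
from h import *
sblk((232,241),(382,283),cap("scene"))
E
```

```text
block c [-65.2 -18.8] len 131.8 ang_bay -55.9 n,d -48.9 -47.0
corr centre [-69.2 -20.8]
corners leadL,leadR,trL,trR [-11.5 -84.5] [-31.4 -97.9] [-106.9   56.2] [-126.8   42.8]
```

Request:
jog_arm:
  moves:
    - [[0,0,0,0,12,0,10],[0,0,0,0,18,0,10],[0,0,0,0,18,0,10],[7,0,0,0,0,0,10],[7,0,0,0,0,0,10],[7,0,0,0,0,0,10],[7,0,0,0,0,0,10],[2,0,0,0,0,0,30]]

```text
time: 14.22
tool_pos: [565.0, -23.2, 7.3]
eef_rot: [-0.473, 0.525, 0.473, 0.525]
wrist_force: [-0.3, 0.5, 0.1]
gripper_width: 21.1
```

```bash
python3 - <<'E'
from h import *
plan((-150,-2),6,90)
E
```

```text
t 14.22 pos [565.  -23.2   7.3] bay [-150.1  -26.7] xaxis [ 0. -0. -1.] jaw_w 84.0 jaw_bay 89.5 F [-0.3  0.5  0.1] w 21.1
target w [567.4   1.4   6. ] shift [ 1.3  0.1 24.7]
turn x -0.47
shift after turn [ 1.3 -0.1 24.7]
```

Request:
jog_arm:
  moves:
    - [[-0.5,0,0,2,0,12,50],[0,0,0,2,0,13,50],[0,0,0,0,-8,0,50],[0,0,0,0,-8,0,50],[0,0,0,0,-8,0,50],[0,0,0,0,-8,0,50],[0,0,0,0,-8,0,50],[0,0,0,0,-8,0,50]]

```text
time: 14.88
tool_pos: [615.8, -2.9, 3.1]
eef_rot: [-0.477, 0.522, 0.477, 0.522]
wrist_force: [-2.3, 0.7, 0.5]
gripper_width: 50.1
```

```bash
python3 - <<'E'
from h import *
st()
c=cap("scene"); crop(c,200,130,440,310,3,"s3.png")
E
```

```text
t 14.88 pos [615.8  -2.9   3.1] bay [-101.5   -1.6] xaxis [-0. -0. -1.] jaw_w 84.9 jaw_bay 90.4 F [-2.3  0.7  0.5] w 50.1
```

View pics/s3.png

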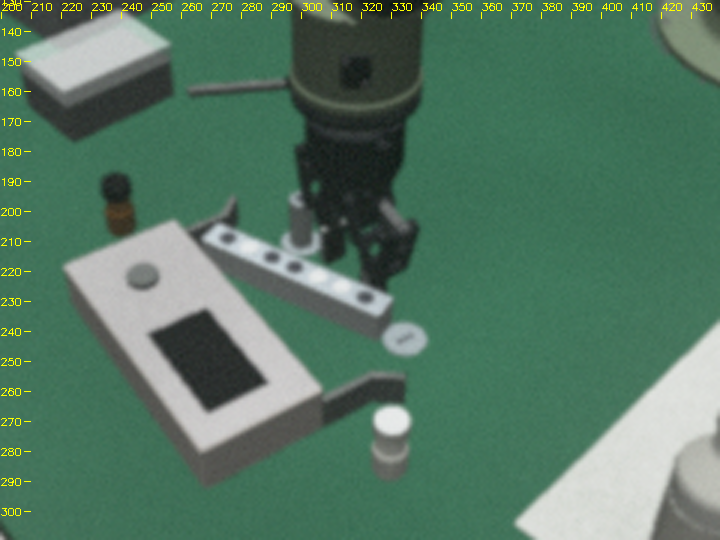

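```bash
python3 - <<'E'
from h import *
sblk((228,238),(365,298),cap("scene"))
E
```

```text
block c [-54.3 -18.2] len 132.0 ang_bay -65.9 n,d -42.9 -37.9
corr centre [-58.3 -20.2]
corners leadL,leadR,trL,trR [-12.6 -92.9] [ -34.5 -102.7] [-82.   62.3] [-104.    52.5]
```

Request:
jog_arm:
  moves:
    - [[0,0,0,0,-5,2,50],[0,0,0,0,-5,2,50],[0,0,0,0,-5,2,50],[0,0,0,0,-5,2,50],[0,0,0,0,-5,2,50],[0,0,0,0,-5,2,50],[0,0,0,0,-5,2,50],[0,0,0,0,-3,0,50]]

```text
time: 15.65
tool_pos: [654.9, 8.6, 3.2]
eef_rot: [-0.477, 0.522, 0.477, 0.522]
wrist_force: [-1.2, 1.3, -0.1]
gripper_width: 49.9
```

```bash
python3 - <<'E'
from h import *
st()
c=cap("scene"); crop(c,200,130,440,310,3,"s4.png")
E
```

```text
t 15.65 pos [654.9   8.6   3.2] bay [-63.6  13.6] xaxis [ 0.  0. -1.] jaw_w 84.9 jaw_bay 90.4 F [-1.2  1.3 -0.1] w 49.9
```

View pics/s4.png

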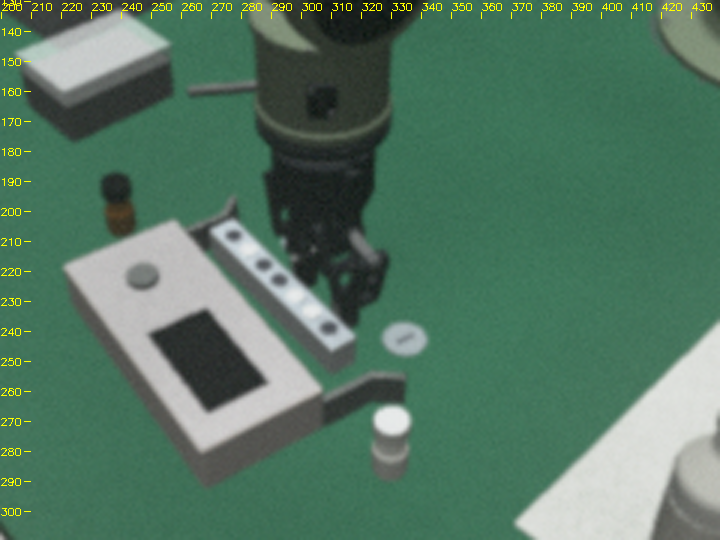

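```bash
python3 - <<'E'
from h import *
sblk((234,235),(329,327),cap("scene"))
E
```

```text
block c [-36.9 -13.3] len 131.5 ang_bay -86.9 n,d -29.9 -25.3
corr centre [-40.9 -15.3]
corners leadL,leadR,trL,trR [-24.3 -99.5] [ -48.2 -100.8] [-33.5  70.3] [-57.5  69. ]
```

Request:
jog_arm:
  moves:
    - [[0,0,0,0,-4,0.5,50],[0,0,0,0,-4,0.5,50],[0,0,0,0,-4,0.5,50],[0,0,0,0,-4,0.5,50],[0,0,0,0,-4,0.5,50],[0,0,0,0,-3,0,50],[0,0,0,0,-2,0,50],[0,0,0,0,-1,0,50]]

```text
time: 16.42
tool_pos: [680.5, 8.2, 3.2]
eef_rot: [-0.477, 0.522, 0.477, 0.522]
wrist_force: [-3.9, 0.0, 2.5]
gripper_width: 50.1
```

```bash
python3 - <<'E'
from h import *
st()
c=cap("scene"); crop(c,200,130,440,310,3,"s5.png")
E
```

```text
t 16.42 pos [680.5   8.2   3.2] bay [-38.1  15.6] xaxis [-0.  0. -1.] jaw_w 84.9 jaw_bay 90.4 F [-3.9  0.   2.5] w 50.1
```

View pics/s5.png

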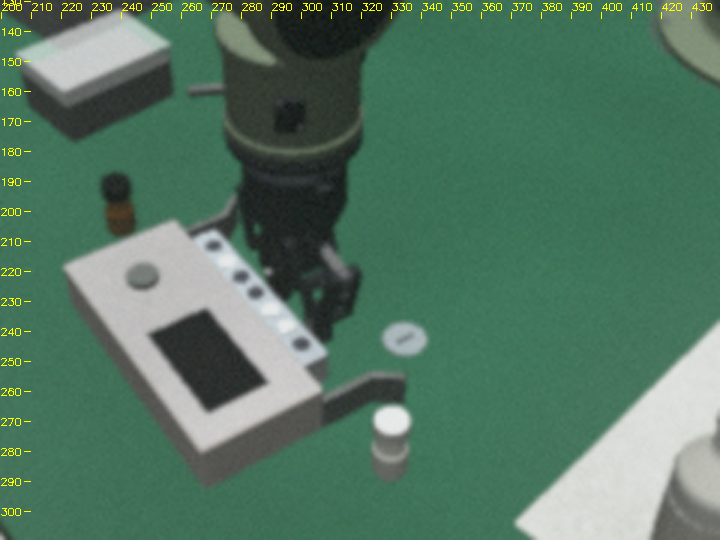

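```bash
python3 - <<'E'
from h import *
sblk((214,245),(302,344),cap("scene"))
E
```

```text
block c [-13.6 -10.8] len 133.1 ang_bay -89.8 n,d -16.2 -6.4
corr centre [-17.6 -12.8]
corners leadL,leadR,trL,trR [ -5.4 -97.8] [-29.4 -97.8] [-5.9 72.2] [-29.9  72.2]
```

Request:
jog_arm:
  moves:
    - [[0,0,0,0,-2,0,50],[0,0,0,0,-1.5,0,50],[0,0,0,0,-1.5,0,50],[0,0,0,0,0,0,50],[0,0,0,0,0,0,50],[0,0,0,0,0,0,50],[0,0,0,0,0,0,50],[0,0,0,0,0,0,50]]

```text
time: 17.18
tool_pos: [685.2, 7.7, 3.1]
eef_rot: [-0.477, 0.522, 0.477, 0.522]
wrist_force: [-3.4, 0.0, -0.2]
gripper_width: 49.9
```

```bash
python3 - <<'E'
from h import *
st()
E
```

```text
t 17.18 pos [685.2   7.7   3.1] bay [-33.3  15.6] xaxis [-0. -0. -1.] jaw_w 84.9 jaw_bay 90.4 F [-3.4  0.  -0.2] w 49.9
```

Request:
jog_arm:
  moves:
    - [[0,0,0,0,-1,0,50],[0,0,0,0,-1,0,50],[0,0,0,0,-1,0,50],[0,0,0,0,0,0,50],[0,0,0,0,0,0,50],[0,0,0,0,0,0,50],[0,0,0,0,0,0,50],[0,0,0,0,0,0,50]]

```text
time: 17.85
tool_pos: [685.3, 7.7, 3.0]
eef_rot: [-0.476, 0.523, 0.479, 0.52]
wrist_force: [-26.7, 2.0, 18.6]
gripper_width: 50.1
```

```bash
python3 - <<'E'
from h import *
st()
c=cap("scene"); crop(c,200,130,440,310,3,"s6.png")
E
```

```text
t 17.85 pos [685.3   7.7   3. ] bay [-33.3  15.6] xaxis [-0.006  0.    -1.   ] jaw_w 84.9 jaw_bay 90.4 F [-26.7   2.   18.6] w 50.1
```

View pics/s6.png

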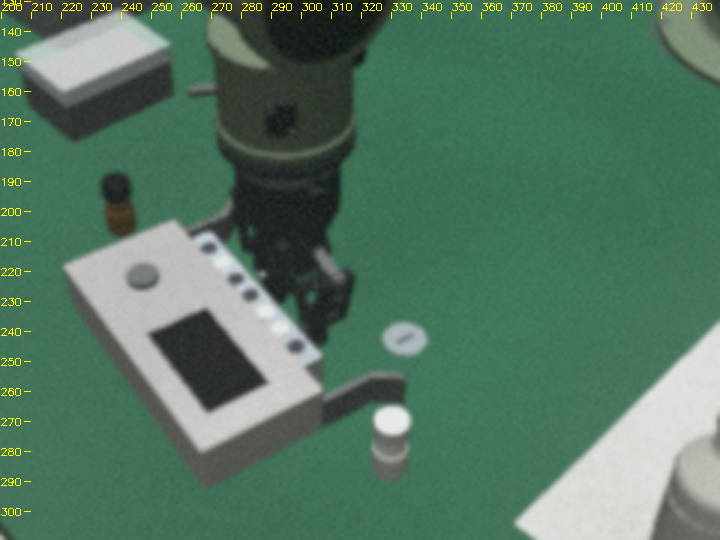

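Request:
jog_arm:
  moves:
    - [[0,0,0,0,2,0,50],[0,0,0,0,3,0,50],[0,0,0,0,8,0,50],[0,0,0,0,15,0,50],[0,0,0,-20,0,0,50],[0,0,0,-30,0,0,50],[0,0,0,-35,10,0,50],[0,0,0,-35,30,0,50]]

```text
time: 18.57
tool_pos: [624.9, 13.0, 121.3]
eef_rot: [-0.478, 0.521, 0.476, 0.523]
wrist_force: [1.5, 0.2, 1.3]
gripper_width: 50.0
```

Request:
jog_arm:
  moves:
    - [[0,0,0,0,40,0,50],[0,0,0,0,40,0,50],[0,0,0,0,40,0,50],[0,0,0,0,20,0,50],[0,0,0,0,0,0,50],[0,0,0,0,0,0,50],[0,0,0,0,0,0,50],[0,0,0,0,0,0,50]]

```text
time: 19.23
tool_pos: [484.9, 25.7, 119.8]
eef_rot: [-0.477, 0.522, 0.477, 0.522]
wrist_force: [0.4, 0.7, -0.4]
gripper_width: 50.0
```

```bash
python3 - <<'E'
from h import *
st()
c=cap("scene"); crop(c,200,130,440,310,3,"s7.png")
c=cap("top"); crop(c,260,118,380,198,6,"t10.png"); cv2.imwrite("pics/t11.png",c["color"][:,:,::-1])
E
```

```text
t 19.23 pos [484.9  25.7 119.8] bay [-234.4   14.2] xaxis [ 0.001 -0.    -1.   ] jaw_w 84.9 jaw_bay 90.4 F [ 0.4  0.7 -0.4] w 50.0
```

View pics/t10.png

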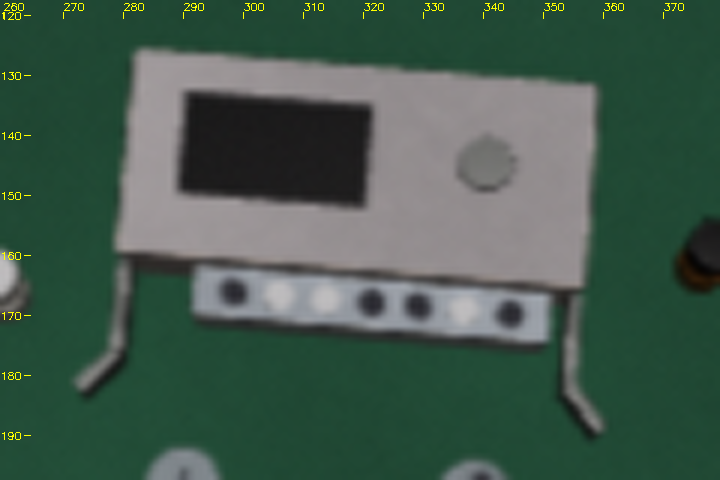

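View pics/s7.png

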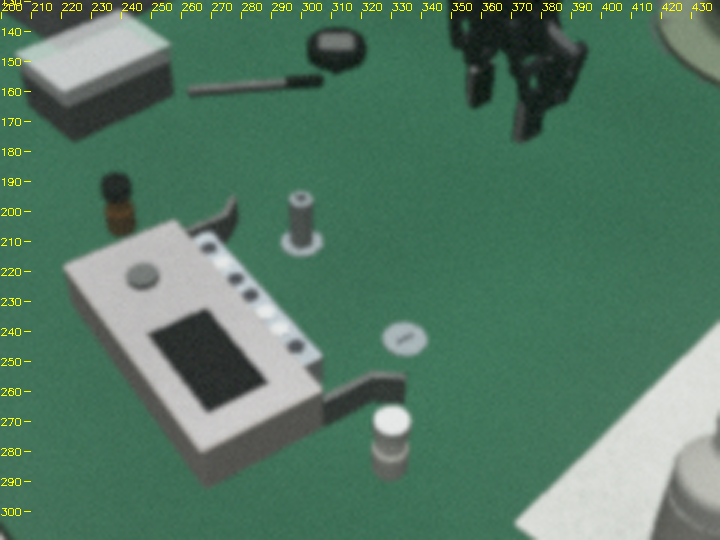

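View pics/t11.png

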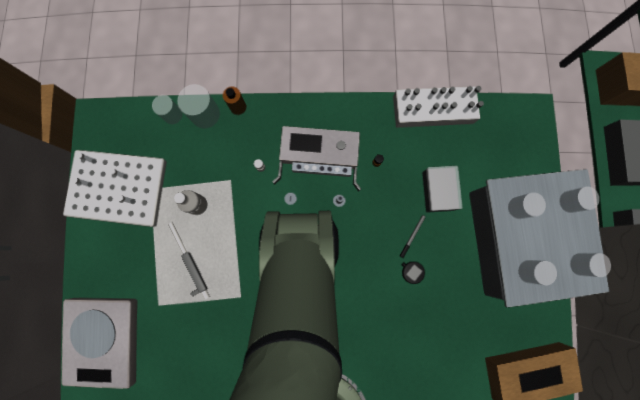

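```bash
python3 - <<'E'
from h import *
c=cap("top"); f=lambda u,v:(260+u/6-.5,118+v/6-.5)
m,v=blk(c,f(511,314),f(234,292))
# parallelism from front edge of the block vs warmer (z 30, z45)
a=w2b(world(c,*f(193,318),30)[:2]);b=w2b(world(c,*f(548,342),30)[:2]);print(a,b,(a+b)/2)
# cheek tops at z30 near root
print(w2b(world(c,*f(126,300),30)[:2]),w2b(world(c,*f(570,335),30)[:2]))
E
```

```text
block c [-11.3 -12.2] len 132.3 ang_bay -89.7 n,d -16.3 -3.7
[-25.86262449  72.18847981] [-22.98968931 -96.93443829] [-24.4261569  -12.37297924]
[-19.84961766 104.83491458] [ -18.70195472 -107.1212719 ]
```

```bash
python3 - <<'E'
from plant import env
print(env.sign_off())
E
```

```text
the job is handed in; nothing more can be done
None
```

I pushed the block into the bay and handed the job in at about 19 s of the 70 s limit; sign-off gave no verdict.

**What I did:** Two fingertips on its side set the block about 30° off straight-in, to the left of the post. A push on its near end slid the far end in past the post. A push near the trailing end then swung it round, and two open fingertips pressed it against the warmer's front until the wrist force jumped to about 27 N. I then backed off and raised the fingers.

**Last checks, with the arm clear:**
- **Position:** The top camera puts the block centre at x = -11.3 mm and y = -12 mm in the bay frame. The allowed ranges are above -18 mm and ±22 mm.
- **Angle:** Its length is parallel to the front within about 0.005 rad by the wells, or about 0.017 rad by its edge. The limit is 0.05 rad.
- **Contact:** The wrist force is near zero, and the bystanders look unmoved in the top picture by eye.

**Disagreement:** The scene camera read about 2 to 4 mm off from the top camera on the same fixed features. I corrected its readings by that amount, and the final margins exceed it.

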